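# Mount a toroidal choke on a chassis stud

## Task

Stack the choke and its mounting parts onto the upright stud of the aluminium chassis, each threaded over the stud and lying flat on the one below: first the wide brown insulating disc, then the copper-wound choke, then the small brown disc, and last the steel clamp washer with its hub up. Centre the choke on the stud and lower it into place rather than dropping it. Leave the other things on the bench where they are.

Things in the scene. Friction and masses are not known exactly. Their poses are not given: they have to be found in the camera images.
- chassis: Fixed aluminium channel, flat top 25 mm above the bench, with an upright 8 mm steel stud, tip 85 mm above the bench. Origin: on the stud axis at bench height, z up. In its frame the top spans x -55 to 145 mm, y +-50 mm. Round the stud it is clear up to x = 79 mm; beyond stand two black capacitors (40 mm tall) and a terminal strip (19 mm). Its x points away from the robot, within 0.3 rad.
- wide_disc: Loose brown laminate disc lying flat, the larger of the two: 64 mm across, 6 mm thick, with an 18 mm centre hole, 30 g. Origin: centre of its underside; z up.
- choke: Loose ring-shaped (toroidal) choke lying flat, dark core with copper wire wound round it: 64 mm across, 26 mm high, with a 24 mm centre hole, about 0.3 kg. The winding is rigid. Origin: centre of its underside; z up.
- small_disc: Loose brown laminate disc lying flat, the smaller of the two: 46 mm across, 6 mm thick, with an 18 mm centre hole, 20 g. Origin: centre of its underside; z up.
- clamp_washer: Loose steel clamp washer lying hub up: flat flange 44 mm across and 4 mm thick, on it a round hub 26 mm across that rises to 14 mm above the underside; a 15 mm hole runs through. 50 g. Origin: centre of its underside; z up. It can be gripped by the hub.
- breadboard: Bystander, to be left alone: white breadboards on an aluminium plate, 170 mm (x) x 110 mm (y), 17 mm high. Origin: centre of its underside.
- multimeter: Bystander, to be left alone: grey hand-held multimeter lying face up, 170 mm (x) x 85 mm (y), 46 mm high at its dial. Origin: centre of its underside.
- capacitor: Bystander, to be left alone: large dark capacitor standing upright, 35 mm across, 50 mm tall. Origin: centre of its underside.
- solder_reel: Bystander, to be left alone: reel of solder standing on its flange, 56 mm across, 40 mm tall. Origin: centre of its underside.
Not all that is in view belongs to the job. What is shaped like the small_disc but pink is not meant.

How it is judged:
By the outcome, as a careful person would: the job done as asked, in the order asked, and still so for the second after the job is handed in, with the robot touching nothing.
It also fails if it takes over 96 s, if anything falls off the work surface, if the arm or the gripper's body presses on something with over 40 N, if the wrist force passes 120 N, or if a joint passes its speed limit or range.

## Robot

A 6-joint arm with a two-finger parallel gripper is mounted at the origin on the work surface. World frame = base frame: x ahead of the robot, y to its left, z up, the work surface at z = 0. Lengths are in mm, angles in rad, forces in N, time in s.
With the tool pointing down it reaches from about 350 to 975 mm from the base axis. Payload 7.1 kg.
Tool frame: the origin (TCP) lies on the centre line of the jaws, within the pads' length; the fingertips stand 17 mm ahead of it and the grasp point (between the pads) lies 2 mm behind it (tip_extent is the distance from the TCP to the fingertips, in mm); z points along the fingers, y is the line along which they close (so a half turn about z gives the same grasp; the last joint's range is limited). The gripper opens to 88 mm and grips with 3 to 60 N. Pads are 20 mm wide; open, the fingers measure 115 mm over their backs; the gripper's body (75 mm by 178 mm) begins 61 mm behind the grasp point.
Start: joints at [1.315, 0.423, 1.63, -0, 1.089, -0.019], TCP at [146.589, 607.55, 239.675] pointing down, gripper open.
Joint ranges: [-3, 3], [-0.9, 2.11], [0.09, 2.58], [-1.31, 4.45], [0.11, 2.69], [-2.54, 2.54]. Speed limits (rad/s): [2.39, 2.39, 3.01, 3.14, 3.14, 3.14].

## Interface

Orientations are given as a rotation vector (axis times angle).
In Python, from workcell import get_obs, get_image, camera_model, close_job, look_for, outline_of, pinpoint, tip_extent gives the robot as it stands.
- The arm moves only by the shell command python3 -m jog 'ROWS'. ROWS is text: rows parted by semicolons, each of 7 numbers parted by spaces: the shift along the tool's x, y, z as a fraction of full scale, then the turn, a rotation vector about the tool's x, y, z as a fraction of full scale, then the closure, from -1 (fully open) to 1 (shut). A call has 1 to 8 rows; each row is the pose to reach, as a shift and turn from the pose commanded when the call began, along the tool's axes at that moment; what a row does not reach only later rows make up. Full scale, the value 1, is 0.2 m for a shift and 30 degrees for a turn. A row lasts 1/10 s, in which the tool goes at most 50 mm and 8.59 degrees, less where a joint would pass 70% of its speed; a pose out of reach is approached as far as the arm can. A call with a number of a shift or a turn outside -1 to 1 is refused whole. A call with a gripper value outside its range is refused whole. The fingers move at their own pace and stop on an object; the grip force is fixed at half the most. Time passes only in rows, so rows that repeat a pose let the fingers close. It gives the time, the measured TCP pose, the force, the opening and the grip force at its end, in the units of the state.
- get_obs(): the state, without advancing time (a new reading comes with each control period).
- get_image(name): name is "scene" or "top" or "wrist"; returns the picture (400x640x3 uint8, red, green, blue); there is no depth.
- camera_model(name): a dict with "fx", "fy", "cx", "cy" (pixels), "origin" and "orientation" of the camera in the world; the wrist camera has in their place "tool_from_camera" (4x4, takes a point from camera to tool coordinates, whose origin is the TCP and whose axes are the flange's). Camera axes: x right, y down, z forward; pixel columns grow to the right and rows downward; lengths in mm; the calibration is good to about 2 mm. A picture is of the moment at which its call begins: read the wrist's pose just before it. camera_model takes no time and is no camera call.
- close_job(): hands the job in; it is judged then, once.
Trained networks look in the newest picture that a camera, given by its name, has taken for a name from the list of things; names that differ only in an ending like _2 or _b are one class to them, and where a whole thing is asked for, a point or a joint stands for the part that bears it (a point fixed in the world has none). Each returns a list of dicts, best first, with "confidence" (0 to 1); they miss things now and then, are a little off and sometimes report something else, mostly with a low value. They report only what shows in the picture. A call takes as long as a camera call. They do not tell look-alikes from the thing itself.
- look_for(target, camera): "xyz" ([x, y, z] in mm, in the coordinates of the camera as it stood for that picture, good to about 4 mm: the middle of the surface that is visible of it).
- outline_of(target, camera): "mask" (400x640 bool, what is visible of it).
- pinpoint(target, camera): "xyz" ([x, y, z] in mm, in the coordinates of the camera as it stood for that picture, good to about 4 mm: a listed point, or the origin of a listed thing).
The state is a dict: "t": time; "qpos": joint angles; "qvel": joint speeds; "joint_torque": joint torques, N m; "ee_pos": TCP position; "orientation": TCP orientation; "ft_force": force on the tool from outside, world axes, zero at the start; "moment": the same for the moment, N m; "width": finger opening in mm; "grasp_force": force on a finger pad.
Only numpy, scipy, OpenCV 4.12 (cv2) and the standard library are available. Lean on these libraries where they do the work, as an engineer would, in place of code of your own. Each camera call takes 0.05 s, during which the arm holds its last target. There are 200 camera calls.

## Working session

There is one attempt and no reset: what is moved stays moved. The work goes in short steps, Python scripts to look and compute and a shell command to move; the robot and the scene stay as the last step left them, time stands still between calls to the robot, and variables do not carry over. Pictures are saved under pics/ and viewed, at most 14 in all, crops included, and the job is handed in when it is done.

```bash
ls; mkdir -p pics; cat > h.py <<'E'
import numpy as np, cv2
from scipy.spatial.transform import Rotation as R
from workcell import *
def cam(name):
    m=camera_model(name)
    if name=="wrist":
        o=get_obs(); T=np.eye(4); T[:3,:3]=R.from_rotvec(o["orientation"]).as_matrix(); T[:3,3]=o["ee_pos"]
        return m,T@np.array(m["tool_from_camera"])
    T=np.eye(4); q=np.array(m["orientation"]); 
    T[:3,:3]=R.from_rotvec(q).as_matrix() if q.size==3 else q.reshape(3,3); T[:3,3]=m["origin"]
    return m,T
def snap(name,fn=None):
    m,T=cam(name); im=get_image(name)
    if fn: cv2.imwrite("pics/"+fn,im[:,:,::-1])
    return m,T,im
def W(T,p): return T[:3,:3]@np.array(p)+T[:3,3]
def ray(m,T,u,v,z):
    d=T[:3,:3]@np.array([(u-m["cx"])/m["fx"],(v-m["cy"])/m["fy"],1.]); o=T[:3,3]
    return o+d*(z-o[2])/d[2]
def proj(m,T,p):
    c=T[:3,:3].T@(np.array(p)-T[:3,3]); return np.array([m["fx"]*c[0]/c[2]+m["cx"],m["fy"]*c[1]/c[2]+m["cy"]])
E
python3 - <<'E'
from h import *
print({k:v for k,v in get_obs().items()}, tip_extent)
for c in ("top","scene","wrist"):
    m,T,im=snap(c,c+"0.png"); print(c,T.round(2).tolist(),m["fx"],m["cx"],m["cy"])
    if c!="wrist":
      for t in "chassis wide_disc choke small_disc clamp_washer".split():
        print(t,[(W(T,d["xyz"]).round(0).tolist(),proj(m,T,W(T,d["xyz"])).round(0).tolist(),round(d["confidence"],2)) for d in pinpoint(t,c)[:3]])
E
```

```text
pics
{'t': 0.0, 'qpos': array([ 1.31503236e+00,  4.23799642e-01,  1.63065724e+00, -2.29566133e-07,
        1.08860064e+00, -1.90172923e-02]), 'qvel': array([ 0.00115753, -0.00121619,  0.00086552,  0.001078  , -0.00172016,
       -0.00058657]), 'joint_torque': array([-3.42106396e-03, -5.44637418e+01, -2.73662871e+01,  6.42702193e-02,
        2.27141491e-02, -1.04625810e-04]), 'ee_pos': array([146.44446926, 607.07497748, 238.94027308]), 'orientation': array([-3.70988993e-01, -3.11940813e+00,  2.27922345e-03]), 'ft_force': array([-0.75738687,  0.41918739, -0.71622819]), 'moment': array([-0.01587007,  0.01438144, -0.01141973]), 'grasp_force': 0.0, 'width': 87.78606617231628} 17.0
top [[0.0, -0.99, 0.13, 432.18], [-1.0, -0.0, 0.0, 15.05], [-0.0, -0.13, -0.99, 1076.18], [0.0, 0.0, 0.0, 1.0]] 467.9431753123629 322.3394345988052 198.66203033245893
chassis [([500.0, 1.0, 1.0], [330.0, 230.0], 0.84)]
wide_disc [([654.0, -181.0, -7.0], [407.0, 165.0], 0.66)]
choke [([627.0, 168.0, -3.0], [258.0, 176.0], 0.76)]
small_disc [([448.0, 186.0, -1.0], [249.0, 253.0], 0.79), ([524.0, 138.0, -7.0], [271
[... 183 characters left out ...]
2.44], [-0.01, -0.51, -0.86, 857.6], [0.0, 0.0, 0.0, 1.0]] 379.37084223990405 314.44554353435433 204.02096022550134
chassis [([504.0, 5.0, 3.0], [317.0, 197.0], 0.73)]
wide_disc [([649.0, -179.0, 0.0], [235.0, 236.0], 0.76)]
choke [([628.0, 168.0, -2.0], [374.0, 250.0], 0.7)]
small_disc [([348.0, 217.0, 2.0], [402.0, 161.0], 0.72), ([525.0, 140.0, 1.0], [367.0, 212.0], 0.55), ([625.0, 169.0, -3.0], [374.0, 249.0], 0.53)]
clamp_washer [([444.0, -177.0, -1.0], [256.0, 170.0], 0.56), ([457.0, -334.0, -0.0], [201.0, 166.0], 0.17)]
wrist [[0.24, 0.93, 0.29, 67.81], [0.97, -0.23, -0.07, 626.97], [0.0, 0.3, -0.96, 385.41], [0.0, 0.0, 0.0, 1.0]] 302.7436720131219 318.77676394617487 199.3814702525289
```

View pics/top0.png

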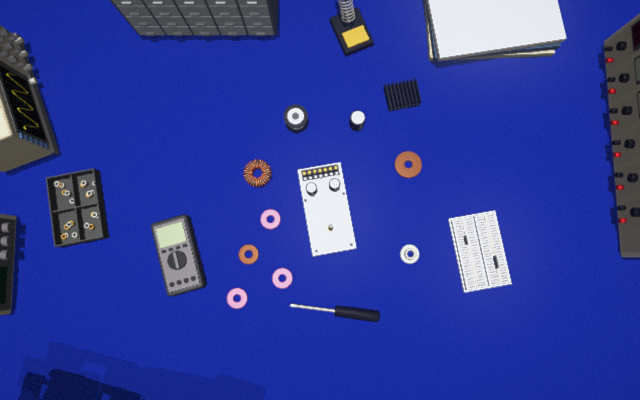

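```bash
python3 - <<'E'
import cv2
a=cv2.imread("pics/top0.png")[140:300,230:330]; b=cv2.imread("pics/scene0.png")[130:290,330:430]
cv2.imwrite("pics/crop0.png",cv2.resize(cv2.hconcat([a,b]),None,fx=3.7,fy=3.7,interpolation=cv2.INTER_CUBIC))
E
```

```text
(no output)
```

View pics/crop0.png

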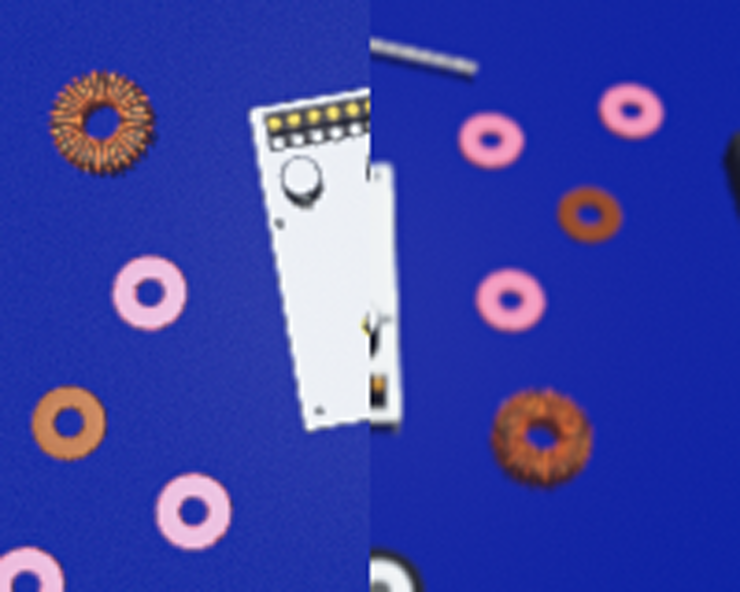

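Top view: the stud is at about (331,227), the wide disc at (408,164), the choke at (257,173) and the washer at (410,254). There are four candidates for small_disc: (249,254) brown, and (270,219), (282,278), (237,298), all pink. The enlarged crop confirms that only (249,254) is brown, so that is the one meant. Next I triangulate from two views.

```bash
cat >> h.py <<'E'
def tri(obs):
    A=np.zeros((3,3));b=np.zeros(3);L=[]
    for m,T,u,v in obs:
        d=T[:3,:3]@np.array([(u-m["cx"])/m["fx"],(v-m["cy"])/m["fy"],1.]);d/=np.linalg.norm(d)
        P=np.eye(3)-np.outer(d,d);A+=P;b+=P@T[:3,3];L.append((P,T[:3,3]))
    x=np.linalg.solve(A,b); return x,max(np.linalg.norm(P@(x-o)) for P,o in L)
def ell(mask):
    "outer-contour ellipse centre"
    c=max(cv2.findContours(mask.astype(np.uint8),cv2.RETR_EXTERNAL,cv2.CHAIN_APPROX_NONE)[0],key=cv2.contourArea)
    return cv2.fitEllipse(c)
def find(t,name,m,T,near):
    "mask whose middle lies nearest to the world point near"
    L=outline_of(t,name); p=proj(m,T,near)
    L=[ell(d["mask"]) for d in L if d["mask"].sum()>30]
    return min(L,key=lambda e:np.hypot(*(np.array(e[0])-p))) if L else None
def go(x,y,z,yaw=None):
    "print shift/turn in jog units to TCP target, tool down; yaw = world angle of tool y (mod pi)"
    o=get_obs(); M=R.from_rotvec(o["orientation"]).as_matrix()
    s=M.T@(np.array([x,y,z])-o["ee_pos"])/200
    cy=np.arctan2(M[1,1],M[0,1]); yaw=cy if yaw is None else yaw
    d=(yaw-cy+np.pi/2)%np.pi-np.pi/2
    zt=np.array([0,0,-1.]); yt=np.array([np.cos(cy+d),np.sin(cy+d),0]); G=np.c_[np.cross(yt,zt),yt,zt]
    r=R.from_matrix(M.T@G).as_rotvec()/np.radians(30)
    print("shift",s.round(3),"turn",r.round(3),"| yaw now",round(cy,3),"q6",o["qpos"][5].round(2),"pos",o["ee_pos"].round(1))
E
python3 - <<'E'
from h import *
v={c:snap(c)[:2] for c in("top","scene")}
near=dict(wide_disc=[652,-180,6],choke=[627,168,26],small_disc=[447,187,6],clamp_washer=[445,-178,10],chassis=[500,0,25])
for t,n in near.items():
    ob=[]
    for c in v:
        m,T=v[c]; e=find(t,c,m,T,n)
        if e is None: print("none",t,c);continue
        ob.append((m,T,*e[0])); print(t,c,np.round(e[0],1),np.round(e[1],1))
    if len(ob)==2: x,r=tri(ob);print("  ->",x.round(1),"resid",r.round(1))
# stud/chassis axis
m,T=v["top"]; L=outline_of("chassis","top")
if L:
    c=max(cv2.findContours(L[0]["mask"].astype(np.uint8),0,1)[0],key=cv2.contourArea);b=cv2.boxPoints(cv2.minAreaRect(c))
    print([ray(m,T,*p,25).round(0).tolist() for p in b])
for p in [(331,227)]: print(ray(m,T,*p,85),ray(m,T,*p,60))
go(652,-179,180,np.pi/2); go(500,0,200,np.pi/2);go(627,168,180,np.pi/2)
E
```

```text
wide_disc top [407.8 164.1] [24.7 26.3]
wide_disc scene [234.2 237.1] [22.4 25.2]
  -> [ 653.8 -180.4    0.7] resid 0.7
choke top [257.9 172.7] [26.1 26.5]
choke scene [376.  248.8] [25. 27.]
  -> [631.  169.6  11.4] resid 1.9
small_disc top [249.  253.8] [17.4 18.1]
small_disc scene [388.6 188.3] [13.6 15.6]
  -> [444.9 187.5   1.6] resid 1.5
clamp_washer top [409.1 253.2] [18.5 19.1]
clamp_washer scene [255.9 170. ] [12.2 14.4]
  -> [ 446.6 -178.2    3.5] resid 0.9
chassis top [326.7 209.2] [ 48.1 105.1]
chassis scene [316.9 210.9] [44.3 83.7]
  -> [547.   10.2   4.4] resid 1.6
[[636.0, 76.0, 25.0], [655.0, -23.0, 25.0], [460.0, -57.0, 25.0], [442.0, 40.0, 25.0]]
[ 5.00662424e+02 -5.38959240e-02  8.50000000e+01] [ 5.02389815e+02 -4.34810818e-01  6.00000000e+01]
shift [-3.379 -3.231  0.298] turn [ 0.     0.    -0.452] | yaw now 1.334 q6 -0.02 pos [146.6 607.6 239.7]
shift [-2.43  -2.539  0.198] turn [ 0.     0.    -0.452] | yaw now 1.334 q6 -0.02 pos [146.6 607.6 239.7]
shift [-2.851 -1.573  0.298] turn [ 0.     0.    -0.452] | yaw now 1.334 q6 -0.02 pos [146.6 607.6 239.7]
```

```bash
python3 -m jog '-0.8 -0.84 0 0 0 -0.8 -1;-0.8 -0.84 0 0 0 -0.8 -1;-0.8 -0.84 0 0 0 -0.8 -1;-0.8 -0.84 0 0 0 -0.8 -1;-0.8 -0.84 0 0 0 -0.8 -1;-0.8 -0.84 0 0 0 -0.8 -1;-0.8 -0.84 0 0 0 -0.8 -1' | tail -3; python3 -c "
from h import *; go(500,0,240,1.75)"
```

```text
ft_force: [0.6, -0.1, -0.5]
width: 87.8
grasp_force: 0.0
shift [-8.000e-01 -2.212e+00 -1.000e-03] turn [0.002 0.001 0.002] | yaw now 1.751 q6 -0.78 pos [263.2 406.6 240.1]
```

```bash
for i in 1; do python3 -m jog '-0.3 -1 0 0 0 0 -1;-0.3 -1 0 0 0 0 -1;-0.3 -1 0 0 0 0 -1;-0.3 -1 0 0 0 0 -1;-0.3 -1 0 0 0 0 -1' | tail -1; python3 -m jog '-0.4 -1 0 0 0 0 -1;-0.4 -1 0 0 0 0 -1;-0.4 -1 0 0 0 0 -1;-0.4 -1 0 0 0 0 -1;-0.4 -1 0 0 0 0 -1;-0.4 -1 0 0 0 0 -1'|tail -1; done; python3 -c "
from h import *; go(500,0,240,1.75); m,T,im=snap('wrist','w1.png'); print(proj(m,T,[500,0,25]),proj(m,T,[500,0,85]))"
```

```text
grasp_force: 0.0
grasp_force: 0.0
shift [-0.093 -0.213 -0.002] turn [0.001 0.001 0.002] | yaw now 1.751 q6 -1.7 pos [474.2  38.5 239.5]
[283.89430609 190.02760372] [277.6291069  205.34169901]
```

View pics/w1.png

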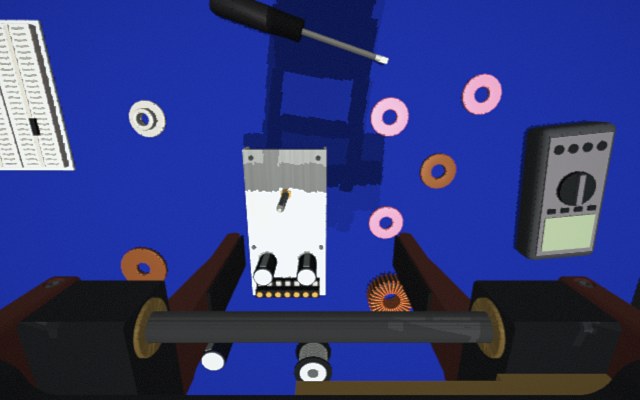

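```bash
python3 -c "
import cv2
a=cv2.imread('pics/w1.png')[140:300,235:335]; b=cv2.imread('pics/top0.png')[155:260,290:360]
b=cv2.resize(b,(400,600),interpolation=cv2.INTER_CUBIC)
a=cv2.resize(a,(375,600),interpolation=cv2.INTER_CUBIC)
cv2.imwrite('pics/c2.png',cv2.hconcat([a,b]))"
```

```text
(no output)
```

View pics/c2.png

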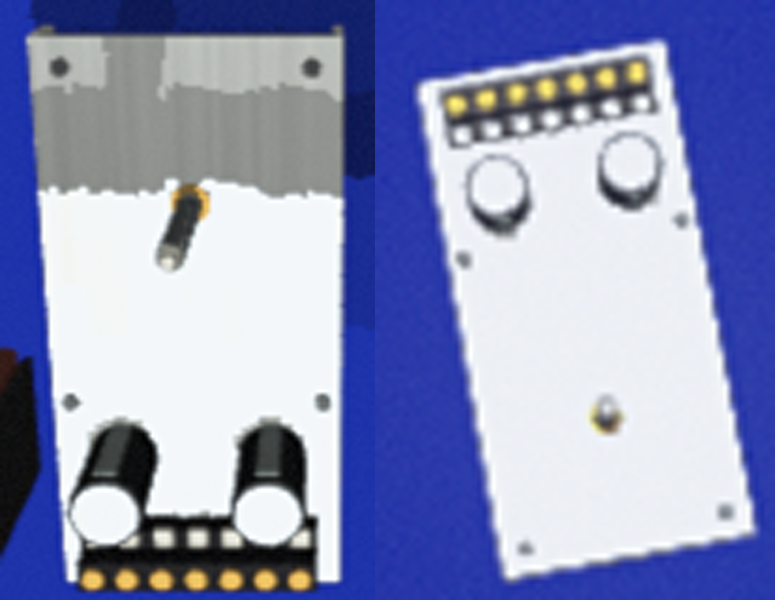

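```bash
python3 - <<'E'
from h import *
mw,Tw=cam("wrist"); mt,Tt=cam("top")
print("wrist tip",ray(mw,Tw,279.5,208.4,85),"base",ray(mw,Tw,285.4,194.1,26))
print("top tip",ray(mt,Tt,329.8,225.3,85),"base",ray(mt,Tt,330.1,227.3,26))
print(tri([(mw,Tw,279.5,208.4),(mt,Tt,329.8,225.3)]),tri([(mw,Tw,285.4,194.1),(mt,Tt,330.1,227.3)]))
# wide disc from the wrist
snap("wrist")
for t,n in dict(small_disc=[447,187,3],clamp_washer=[446,-178,4]).items():
    e=find(t,"wrist",mw,Tw,n); print(t,e,ray(mw,Tw,*e[0],5) if e else "")
go(653,-180,140,np.pi/2)
E
```

```text
wrist tip [501.70560993   3.44764766  85.        ] base [503.20425589   3.71572964  26.        ]
top tip [504.26565687   2.4868915   85.        ] base [504.06263133   1.06833715  26.        ]
(array([504.97673743,   2.5778304 ,  75.81206202]), np.float64(0.21175634780495392)) (array([504.67745319,   2.18878948,  20.41810975]), np.float64(1.2172149548838718))
small_disc ((384.0059509277344, 223.00990295410156), (30.40660858154297, 32.858848571777344), 65.6119155883789) [525.9643801  139.11849175   5.        ]
clamp_washer ((145.75424194335938, 118.83273315429688), (33.15104293823242, 37.69147872924805), 134.80442810058594) [ 445.86220509 -178.2506935     5.        ]
shift [-0.688 -1.249  0.496] turn [ 0.001 -0.002  0.352] | yaw now 1.755 q6 -1.7 pos [472.   40.4 239.5]
```

```bash
python3 -m jog '-0.4 -0.65 0.1 0 0 0.35 -1;-0.4 -0.65 0.1 0 0 0.35 -1;-0.4 -0.65 0.1 0 0 0.35 -1;-0.4 -0.65 0.1 0 0 0.35 -1;-0.4 -0.65 0.1 0 0 0.35 -1;-0.4 -0.65 0.1 0 0 0.35 -1'|tail -1; python3 -c "
from h import *; go(653,-180,140,np.pi/2)"
```

```text
grasp_force: 0.0
shift [-0.396 -0.536  0.397] turn [ 0.001 -0.003  0.001] | yaw now 1.571 q6 -1.72 pos [573.9 -73.  219.5]
```

```bash
python3 -m jog '-0.396 -0.536 0.4 0 0 0 -1;-0.396 -0.536 0.4 0 0 0 -1;-0.396 -0.536 0.4 0 0 0 -1;-0.396 -0.536 0.4 0 0 0 -1;-0.396 -0.536 0.4 0 0 0 -1;-0.396 -0.536 0.4 0 0 0 -1'|tail -1; cat >> h.py <<'E'
def near(t,n,z,fn=None):
    m,T,im=snap("wrist",fn); e=find(t,"wrist",m,T,n)
    print("pred",proj(m,T,n).round(1)); 
    if e: print(np.round(e[0],1),np.round(e[1],1),"world",ray(m,T,*e[0],z).round(1),
       "diam",(e[1][1]*np.linalg.norm(ray(m,T,*e[0],z)-T[:3,3])/m["fx"]).round(1))
    for d in pinpoint(t,"wrist")[:3]: print(" pin",W(T,d["xyz"]).round(1),round(d["confidence"],2))
    return (m,T,*e[0]) if e else None
E
python3 -c "
from h import *; o=near('wide_disc',[653,-180,5],5,'wd.png'); go(653.5,-180,19,np.pi/2)"
```

```text
grasp_force: 0.0
pred [318.4 192.9]
[318.1 193.3] [62.8 65.5] world [ 653.4 -180.2    5. ] diam 63.4
 pin [ 658.4 -176.6    1.4] 0.78
shift [0.004 0.003 0.612] turn [-0.001  0.003  0.001] | yaw now 1.571 q6 -1.86 pos [ 654.1 -180.6  141.3]
```

View pics/wd.png

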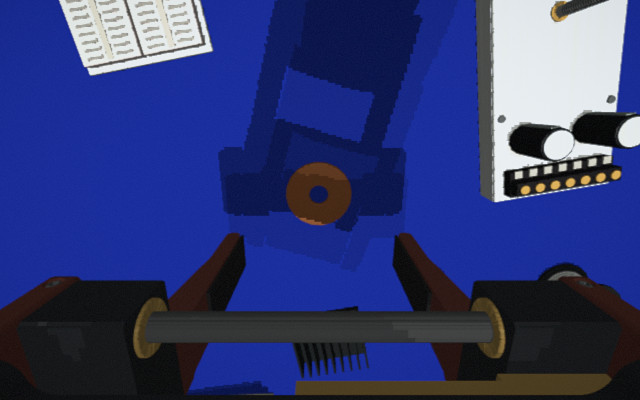

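The disc is at (318,193), midway between the fingers, and its size matches at z≈5. I descend and grip.

```bash
python3 -m jog '0.003 0.002 0.3 0 0 0 -1;0.003 0.002 0.5 0 0 0 -1;0.003 0.002 0.61 0 0 0 -1;0.003 0.002 0.61 0 0 0 -1;0.003 0.002 0.61 0 0 0 -1'; python3 -m jog '0 0 0 0 0 0 0.5;0 0 0 0 0 0 0.5;0 0 0 0 0 0 0.5;0 0 0 0 0 0 0.5;0 0 0 0 0 0 0.5;0 0 0 0 0 0 0.5'
```

```text
t: 5.15
ee_pos: [653.9, -180.9, 18.8]
orientation: [0.001, 3.14, -0.0]
ft_force: [0.3, 0.5, 0.3]
width: 87.7
grasp_force: 0.0
t: 5.75
ee_pos: [653.6, -181.5, 18.0]
orientation: [0.002, 3.142, 0.0]
ft_force: [-1.2, 1.5, 4.1]
width: 62.4
grasp_force: 30.0
```

```bash
python3 -m jog '0 0 -0.2 0 0 0 0.5;0 0 -0.4 0 0 0 0.5;0 0 -0.6 0 0 0 0.5;0 0 -0.6 0 0 0 0.5;0 0 -0.6 0 0 0 0.5'|tail -2; python3 -c "
from h import *; o=near('wide_disc',[653.5,-181,125],125,'wd2.png'); go(504.2,1.9,140,1.75)"
```

```text
width: 62.1
grasp_force: 30.0
pred [319.5 250.8]
[318.5 250.4] [ 99.7 107. ] world [ 653.3 -181.6  125. ] diam 63.0
 pin [ 660.6 -181.6  122.9] 0.91
shift [ 0.742  0.915 -0.018] turn [ 0.002 -0.005 -0.345] | yaw now 1.57 q6 -1.86 pos [ 652.4 -181.3  135.8]
```

View pics/wd2.png

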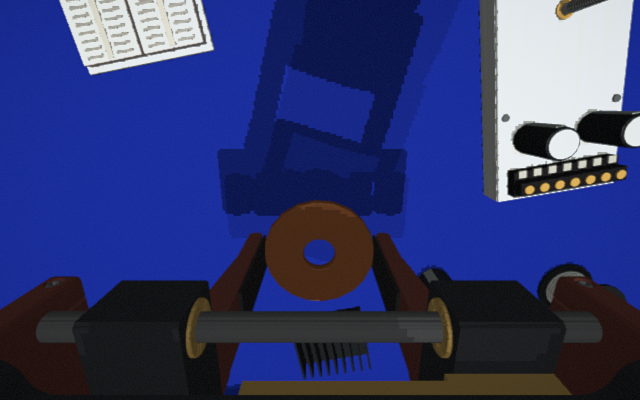

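The disc is held flat, centred at (319,250) between the pads, so its centre is on the TCP.

```bash
python3 -m jog '0.74 0.915 -0.03 0 0 -0.345 0.5;0.74 0.915 -0.03 0 0 -0.345 0.5;0.74 0.915 -0.03 0 0 -0.345 0.5;0.74 0.915 -0.03 0 0 -0.345 0.5;0.74 0.915 -0.03 0 0 -0.345 0.5;0.74 0.915 -0.03 0 0 -0.345 0.5;0.74 0.915 -0.03 0 0 -0.345 0.5;0.74 0.915 -0.03 0 0 -0.345 0.5'|tail -2; python3 -c "
from h import *; m,T,im=snap('wrist','st.png'); go(504.2,1.9,105,1.75); snap('top','t2.png');a=im[150:300,200:440]
cv2.imwrite('pics/st.png',cv2.resize(a[:,:,::-1],None,fx=3.2,fy=3.2,interpolation=2)); print(proj(m,T,[504.2,1.9,85]))"
```

```text
width: 61.8
grasp_force: 30.0
shift [0.011 0.008 0.191] turn [-0.     0.    -0.001] | yaw now 1.749 q6 -1.77 pos [506.7   0.8 143.3]
[320.17890814 220.10149485]
```

View pics/st.png

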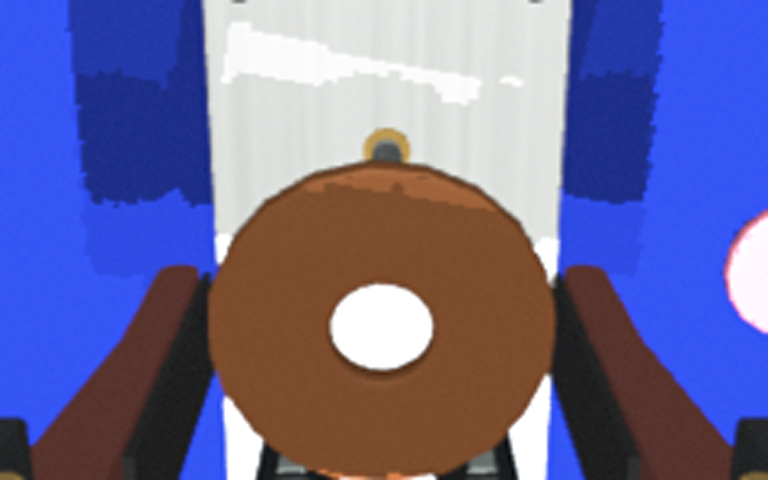

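The base of the stud shows at (320.6,196.3), in line sideways with the hole at (319,252). I check the stud position from this second wrist view.

```bash
python3 - <<'E'
from h import *
o=[]
for i in range(3): m,T=cam("wrist"); o.append(ray(m,T,320.4,196.0,26)); get_image("wrist"); 
print(np.round(o,1)); go(504.2,1.9,105,1.75)
E
```

```text
[[503.6   2.   26. ]
 [503.5   2.   26. ]
 [503.3   2.1  26. ]]
shift [0.009 0.007 0.192] turn [-0.    -0.    -0.002] | yaw now 1.749 q6 -1.77 pos [506.2   0.9 143.5]
```

```bash
python3 -m jog '0.01 0.007 0.1 0 0 0 0.5;0.01 0.007 0.2 0 0 0 0.5;0.01 0.007 0.3 0 0 0 0.5;0.01 0.007 0.4 0 0 0 0.5;0.01 0.007 0.45 0 0 0 0.5;0.01 0.007 0.48 0 0 0 0.5;0.01 0.007 0.495 0 0 0 0.5;0.01 0.007 0.495 0 0 0 0.5'; python3 -c "
from h import *; go(504,2,43,1.75)"
```

```text
t: 8.25
ee_pos: [503.8, 2.5, 44.8]
orientation: [-0.281, 3.129, -0.0]
ft_force: [-0.5, -0.7, 0.9]
width: 62.2
grasp_force: 30.0
shift [-0.001 -0.003  0.009] turn [-0.  0.  0.] | yaw now 1.75 q6 -1.77 pos [503.8   2.5  44.8]
```

```bash
python3 -m jog '0 -0.002 0.006 0 0 0 0.5;0 -0.002 0.008 0 0 0 0.5;0 -0.002 0.008 0 0 0 0.5'|grep -E "ee|ft"; python3 -m jog '0 0 0 0 0 0 0.1;0 0 0 0 0 0 -0.5;0 0 0 0 0 0 -1;0 0 0 0 0 0 -1;0 0 -0.1 0 0 0 -1;0 0 -0.3 0 0 0 -1;0 0 -0.5 0 0 0 -1;0 0 -0.5 0 0 0 -1'; python3 -c "
from h import *; m,T,im=snap('wrist'); go(629,169,150,np.pi/2);a=im[150:300,200:440]
near('wide_disc',[504,2,31],31)
cv2.imwrite('pics/st2.png',cv2.resize(a[:,:,::-1],None,fx=3.2,fy=3.2,interpolation=2))"
```

```text
ee_pos: [503.9, 2.2, 43.5]
ft_force: [-0.4, 0.5, -0.4]
t: 9.35
ee_pos: [506.7, 2.2, 147.5]
orientation: [-0.281, 3.121, -0.001]
ft_force: [0.4, -0.5, -0.4]
width: 88.0
grasp_force: 0.0
shift [-0.757  0.71  -0.02 ] turn [-0.001  0.01   0.343] | yaw now 1.75 q6 -1.77 pos [505.4   2.2 145.4]
pred [318.6 197.7]
[318.9 196.8] [67.7 69.3] world [503.1   2.2  31. ] diam 62.1
 pin [509.5   4.5  27.6] 0.88
```

View pics/st2.png

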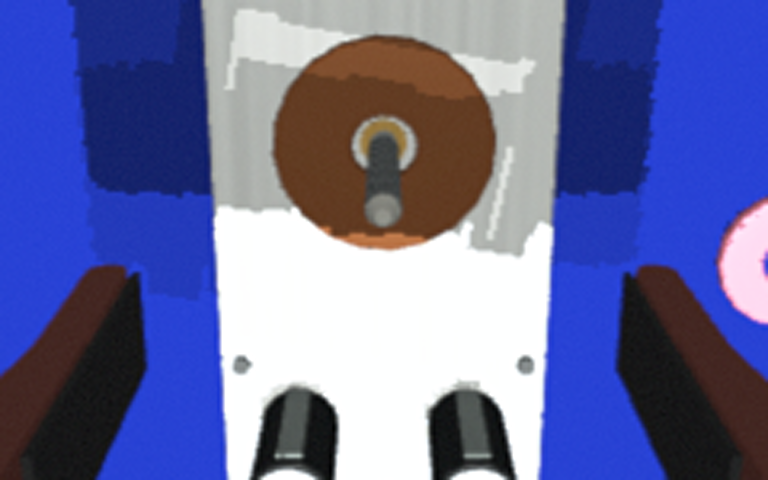

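The disc is threaded over the stud, flat and concentric with it (hole round the stud base at (319,196)). Next is the choke.

```bash
python3 -m jog '-0.757 0.71 -0.02 0 0 0.343 -1;-0.757 0.71 -0.02 0 0 0.343 -1;-0.757 0.71 -0.02 0 0 0.343 -1;-0.757 0.71 -0.02 0 0 0.343 -1;-0.757 0.71 -0.02 0 0 0.343 -1;-0.757 0.71 -0.02 0 0 0.343 -1;-0.757 0.71 -0.02 0 0 0.343 -1'|tail -2; python3 -c "
from h import *; get_image('wrist'); near('choke',[629,169,18],18,'ck.png'); go(629,169,20,np.pi/2);"
```

```text
width: 88.1
grasp_force: 0.0
pred [320.  199.7]
[320.7 200.8] [64.5 66.3] world [630.1 169.6  18. ] diam 62.8
 pin [634.  169.4  -0.7] 0.84
shift [-0.014  0.007  0.634] turn [-0.001 -0.002 -0.003] | yaw now 1.569 q6 -1.33 pos [626.4 167.6 146.9]
```

View pics/ck.png

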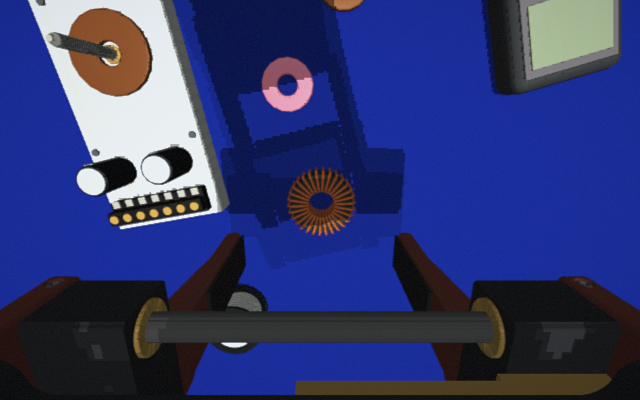

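The choke is at (321,201), well between the fingers and clear of the reel at (238,315). I descend and grip.

```bash
python3 -m jog '-0.02 0.009 0.25 0 0 0 -1;-0.02 0.009 0.45 0 0 0 -1;-0.02 0.009 0.58 0 0 0 -1;-0.02 0.009 0.632 0 0 0 -1;-0.02 0.009 0.632 0 0 0 -1;-0.02 0.009 0.632 0 0 0 -1'; python3 -m jog '0 0 0 0 0 0 0.5;0 0 0 0 0 0 0.5;0 0 0 0 0 0 0.5;0 0 0 0 0 0 0.5;0 0 0 0 0 0 0.5;0 0 0 0 0 0 0.5;0 0 0 0 0 0 0.5'; python3 -m jog '0 0 -0.1 0 0 0 0.5;0 0 -0.3 0 0 0 0.5;0 0 -0.5 0 0 0 0.5;0 0 -0.7 0 0 0 0.5;0 0 -0.7 0 0 0 0.5;0 0 -0.7 0 0 0 0.5'; python3 -c "
from h import *; get_image('wrist'); near('choke',[630,169,160],160,'ck2.png'); go(504,2,165,1.75);"
```

```text
t: 11.05
ee_pos: [632.1, 170.6, 22.0]
orientation: [0.001, 3.14, 0.001]
ft_force: [0.8, -0.5, -0.2]
width: 88.1
grasp_force: 0.0
t: 11.75
ee_pos: [631.7, 170.7, 21.6]
orientation: [0.0, 3.141, -0.0]
ft_force: [-0.1, -1.9, 5.8]
width: 64.0
grasp_force: 30.0
t: 12.35
ee_pos: [631.1, 170.8, 161.0]
orientation: [0.0, 3.141, 0.0]
ft_force: [-0.7, -0.5, -3.2]
width: 63.9
grasp_force: 30.0
pred [315.2 263.4]
[318.4 256.1] [110.2 117.5] world [625.7 170.8 160. ] diam 63.7
 pin [635.1 174.7 138.1] 0.68
shift [ 0.629 -0.842 -0.03 ] turn [-0.001 -0.008 -0.343] | yaw now 1.571 q6 -1.32 pos [629.8 170.4 158.4]
```

View pics/ck2.png

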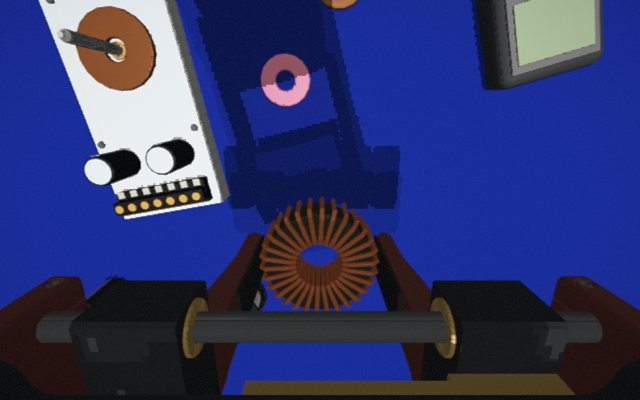

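```bash
python3 -m jog '0.63 -0.842 -0.02 0 0 -0.343 0.5;0.63 -0.842 -0.02 0 0 -0.343 0.5;0.63 -0.842 -0.02 0 0 -0.343 0.5;0.63 -0.842 -0.02 0 0 -0.343 0.5;0.63 -0.842 -0.02 0 0 -0.343 0.5;0.63 -0.842 -0.02 0 0 -0.343 0.5;0.63 -0.842 -0.02 0 0 -0.343 0.5;0.63 -0.842 -0.02 0 0 -0.343 0.5'|tail -2; python3 -c "
from h import *
for i in range(3): get_image('wrist')
o=get_obs()['ee_pos']; m,T,im=snap('wrist','st3.png'); e=find('choke','wrist',m,T,[504,2,150]); print(o,e,[ray(m,T,*e[0],o[2]-dz).round(1).tolist() for dz in (0,4,8.6)])
print(proj(m,T,[504,2,31]),proj(m,T,[504,2,85]));go(504,2,165,1.75)
cv2.imwrite('pics/st3.png',cv2.resize(im[150:330,200:440][:,:,::-1],None,fx=3.2,fy=3.2,interpolation=2))"
```

```text
width: 63.9
grasp_force: 30.0
[505.83760632   3.23296888 164.48748119] ((318.2755126953125, 256.3101501464844), (109.36865234375, 116.16885375976562), 91.53252410888672) [[501.9, 2.5, 164.5], [504.0, 2.9, 160.5], [506.4, 3.4, 155.9]]
[317.44124526 191.90247132] [317.20409123 210.56675772]
shift [ 0.008 -0.004 -0.002] turn [ 0.    -0.     0.003] | yaw now 1.751 q6 -1.77 pos [505.5   3.  164.5]
```

View pics/st3.png

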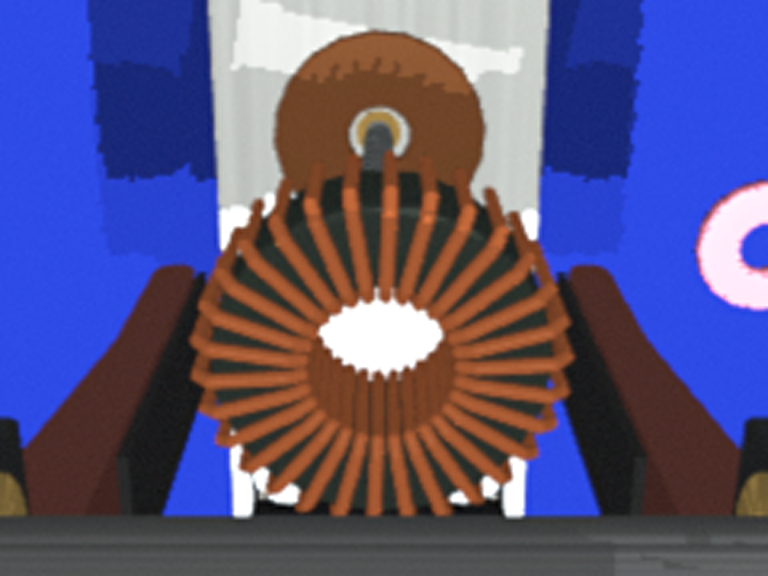

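```bash
python3 -c "
from h import *
m,T=cam('wrist'); z=get_obs()['ee_pos'][2];print(get_obs()['ee_pos'])
u=lambda c,r:(200+c/3.2-.3,150+r/3.2-.3)
for h in (1,4): print(h,[ray(m,T,*u(381,r),z+h).round(1).tolist() for r in (297,437,367)])
for h in (-21,-18): print(h,ray(m,T,*u(381,375),z+h).round(1))
print('stud base',ray(m,T,*u(379,131),26))
"
```

```text
[505.50761102   2.9939572  164.50738834]
1 [[493.1, 1.0, 165.5], [519.0, 5.7, 165.5], [505.8, 3.3, 165.5]]
4 [[491.7, 0.8, 168.5], [517.1, 5.4, 168.5], [504.1, 3.0, 168.5]]
-21 [519.6   5.9 143.5]
-18 [517.9   5.6 146.5]
stud base [503.66514994   2.42980317  26.        ]
```

The choke hole's centre lies on the TCP within 1 mm. I correct that small offset and lower it slowly.

```bash
python3 -m jog '0.007 -0.003 0.1 0 0 0 0.5;0.007 -0.003 0.2 0 0 0 0.5;0.007 -0.003 0.3 0 0 0 0.5;0.007 -0.003 0.38 0 0 0 0.5;0.007 -0.003 0.44 0 0 0 0.5;0.007 -0.003 0.49 0 0 0 0.5;0.007 -0.003 0.52 0 0 0 0.5;0.007 -0.003 0.52 0 0 0 0.5'; python3 -m jog '0 0 0.01 0 0 0 0.5;0 0 0.02 0 0 0 0.5;0 0 0.025 0 0 0 0.5;0 0 0.025 0 0 0 0.5'
```

```text
t: 14.4
ee_pos: [503.7, 1.6, 60.1]
orientation: [0.282, -3.128, -0.0]
ft_force: [0.6, 0.5, -2.7]
width: 63.7
grasp_force: 30.0
t: 14.8
ee_pos: [504.0, 1.5, 55.8]
orientation: [-0.281, 3.129, -0.0]
ft_force: [-0.3, -0.1, -3.0]
width: 63.6
grasp_force: 30.0
```

```bash
python3 -m jog '0 0 0.005 0 0 0 0.5;0 0 0.01 0 0 0 0.5;0 0 0.01 0 0 0 0.5;0 0 0.01 0 0 0 0.5'|grep -E 'ee|ft'; python3 -m jog '0 0 0.0025 0 0 0 0.5;0 0 0.005 0 0 0 0.5;0 0 0.005 0 0 0 0.5'|grep -E 'ee|ft'
```

```text
ee_pos: [503.9, 1.5, 53.7]
ft_force: [-0.2, -0.5, -2.1]
ee_pos: [504.0, 1.5, 52.7]
ft_force: [-0.4, -0.1, -3.7]
```

```bash
python3 -m jog '0 0.003 0.0025 0 0 0 0.5;0 0.003 0.0025 0 0 0 0.5;0 0.003 0.0025 0 0 0 0.5'|grep -E 'ee|ft';  python3 -m jog '0 0 0.0025 0 0 0 0.5;0 0 0.0025 0 0 0 0.5;0 0 0.0025 0 0 0 0.5'|grep -E 'ee|ft'; python3 -m jog '0 0 0.0025 0 0 0 0.5;0 0 0.0025 0 0 0 0.5;0 0 0.0025 0 0 0 0.5'|grep -E 'ee|ft'
```

```text
ee_pos: [504.1, 1.8, 52.6]
ft_force: [-2.3, -4.9, 6.3]
ee_pos: [504.1, 1.8, 52.6]
ft_force: [-3.3, -3.5, 11.4]
ee_pos: [504.1, 1.8, 52.5]
ft_force: [-4.7, -4.2, 18.7]
```

It is seated: contact at TCP z 52.6, as expected. I back off a little, then release.

```bash
python3 -m jog '0 0 -0.005 0 0 0 0.5;0 0 -0.005 0 0 0 0.5'|grep -E 'ee|ft'; python3 -m jog '0 0 0 0 0 0 0.1;0 0 0 0 0 0 -0.5;0 0 0 0 0 0 -1;0 0 0 0 0 0 -1;0 0 -0.1 0 0 0 -1;0 0 -0.3 0 0 0 -1;0 0 -0.55 0 0 0 -1;0 0 -0.55 0 0 0 -1'|tail -6; python3 -c "
from h import *
for i in range(3): get_image('wrist')
m,T,im=snap('wrist'); go(446,187.3,150,np.pi/2)
cv2.imwrite('pics/st4.png',cv2.resize(im[150:300,200:440][:,:,::-1],None,fx=3.2,fy=3.2,interpolation=2))"
```

```text
ee_pos: [504.1, 2.2, 52.6]
ft_force: [-2.6, -1.4, 8.6]
t: 17.4
ee_pos: [507.5, 2.2, 167.5]
orientation: [-0.281, 3.119, -0.002]
ft_force: [1.0, 0.4, 0.1]
width: 87.5
grasp_force: 0.0
shift [0.114 0.961 0.056] turn [ 0.001 -0.004  0.343] | yaw now 1.75 q6 -1.77 pos [502.9   2.2 161. ]
```

View pics/st4.png

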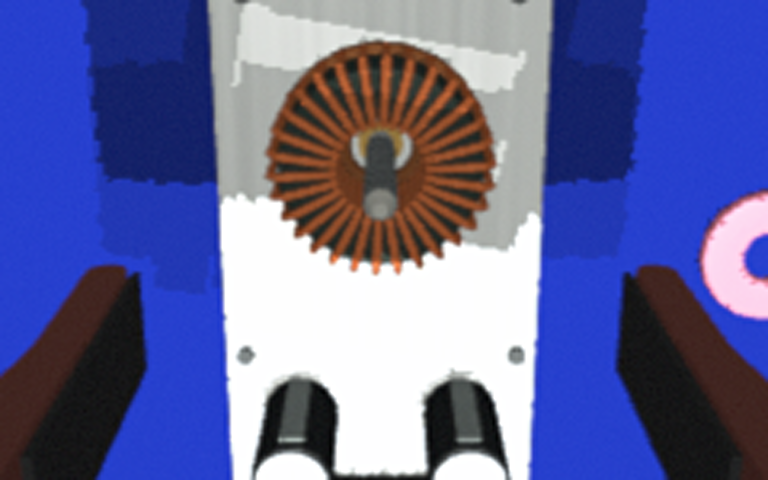

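The choke is flat and centred on the stud. Now the brown small disc, with its colour checked by number.

```bash
python3 -m jog '0.114 0.961 0.056 0 0 0.343 -1;0.114 0.961 0.056 0 0 0.343 -1;0.114 0.961 0.056 0 0 0.343 -1;0.114 0.961 0.056 0 0 0.343 -1;0.114 0.961 0.056 0 0 0.343 -1;0.114 0.961 0.056 0 0 0.343 -1'|tail -1; python3 -c "
from h import *
for i in range(3): get_image('wrist')
near('small_disc',[446,187,5],5)
im=get_image('wrist'); L=outline_of('small_disc','wrist')
for d in L: e=ell(d['mask']); print(np.round(e[0],0),im[d['mask']].mean(0).round(0),round(d['confidence'],2))
go(446,187.3,19,np.pi/2)"
```

```text
grasp_force: 0.0
pred [319.5 190. ]
[320.6 188.9] [43.8 44.8] world [444.9 188.1   5. ] diam 44.6
 pin [527.2 143.4  -2.6] 0.87
 pin [392.3 109.    1.3] 0.79
 pin [ 4.439e+02  1.897e+02 -3.000e-01] 0.71
[347.  83.] [239. 199. 221.] 0.93
[320. 188.] [111.  68.  44.] 0.9
[239. 134.] [228. 162. 184.] 0.83
[275. 260.] [248. 212. 235.] 0.62
shift [0.007 0.005 0.66 ] turn [ 0.     0.    -0.004] | yaw now 1.569 q6 -1.2 pos [447.4 186.3 151. ]
```

The disc at (320,188) is brown (111,68,44); the other three are pink. It stands at (445,188).

```bash
python3 -m jog '0.011 0.008 0.25 0 0 0 -1;0.011 0.008 0.45 0 0 0 -1;0.011 0.008 0.6 0 0 0 -1;0.011 0.008 0.66 0 0 0 -1;0.011 0.008 0.66 0 0 0 -1;0.011 0.008 0.66 0 0 0 -1'|grep -E 'ee|ft'; python3 -m jog '0 0 0 0 0 0 0.8;0 0 0 0 0 0 0.8;0 0 0 0 0 0 0.8;0 0 0 0 0 0 0.8;0 0 0 0 0 0 0.8;0 0 0 0 0 0 0.8;0 0 0 0 0 0 0.8;0 0 0 0 0 0 0.8'; python3 -m jog '0 0 -0.1 0 0 0 0.8;0 0 -0.3 0 0 0 0.8;0 0 -0.5 0 0 0 0.8;0 0 -0.7 0 0 0 0.8;0 0 -0.7 0 0 0 0.8;0 0 -0.7 0 0 0 0.8'|tail -2; python3 -c "
from h import *
for i in range(3): get_image('wrist')
z=get_obs()['ee_pos'][2]; near('small_disc',[446,188,z-14],z-14); go(504,2.2,165,1.75)"
```

```text
ee_pos: [445.5, 188.6, 19.4]
ft_force: [-0.2, 0.1, 0.6]
t: 20.0
ee_pos: [444.9, 188.8, 19.0]
orientation: [0.0, 3.142, -0.0]
ft_force: [-0.7, 0.0, 2.5]
width: 44.2
grasp_force: 30.0
width: 44.5
grasp_force: 30.0
pred [317.5 254.5]
[318.4 250.4] [71.4 76.4] world [443.3 188.5 143.6] diam 45.1
 pin [394.3 112.1   2.6] 0.95
 pin [444.4 185.2 138.2] 0.73
 pin [524.4 143.8  -1.8] 0.58
shift [-0.299 -0.931 -0.036] turn [-0.001 -0.005 -0.342] | yaw now 1.571 q6 -1.19 pos [444.1 188.5 157.7]
```

```bash
python3 -m jog '-0.299 -0.931 -0.04 0 0 -0.342 0.8;-0.299 -0.931 -0.04 0 0 -0.342 0.8;-0.299 -0.931 -0.04 0 0 -0.342 0.8;-0.299 -0.931 -0.04 0 0 -0.342 0.8;-0.299 -0.931 -0.04 0 0 -0.342 0.8;-0.299 -0.931 -0.04 0 0 -0.342 0.8;-0.299 -0.931 -0.04 0 0 -0.342 0.8;-0.299 -0.931 -0.04 0 0 -0.342 0.8'|tail -2; python3 -c "
from h import *
for i in range(3): get_image('wrist')
z=get_obs()['ee_pos'][2]; near('small_disc',[504,2,z-14],z-14); go(504.3,2.2,110,1.75)"
```

```text
width: 44.2
grasp_force: 30.0
pred [315.4 250.1]
[318.5 250.5] [72.3 75.2] world [503.9   3.8 152.9] diam 44.5
 pin [390.6 111.1   1. ] 0.94
 pin [347.4 213.3   1.8] 0.75
 pin [5.257e+02 1.408e+02 1.000e-01] 0.58
shift [ 0.002 -0.005  0.285] turn [ 0.    -0.     0.002] | yaw now 1.751 q6 -1.77 pos [504.5   3.2 167. ]
```

```bash
python3 -m jog '0.002 -0.006 0.1 0 0 0 0.8;0.002 -0.006 0.2 0 0 0 0.8;0.002 -0.006 0.29 0 0 0 0.8;0.002 -0.006 0.36 0 0 0 0.8;0.002 -0.006 0.41 0 0 0 0.8;0.002 -0.006 0.435 0 0 0 0.8;0.002 -0.006 0.44 0 0 0 0.8;0.002 -0.006 0.44 0 0 0 0.8'|grep -E 'ee|ft'; python3 -m jog '0 0 0.005 0 0 0 0.8;0 0 0.01 0 0 0 0.8;0 0 0.01 0 0 0 0.8'|grep -E 'ee|ft'
```

```text
ee_pos: [504.7, 1.3, 79.3]
ft_force: [0.0, 0.9, -0.9]
ee_pos: [504.6, 1.3, 77.2]
ft_force: [0.0, -0.6, -0.3]
```

```bash
python3 -m jog '-0.0 0.003 0.0025 0 0 0 0.8;0 0.003 0.0025 0 0 0 0.8;0 0.003 0.0025 0 0 0 0.8'|grep -E 'ee|ft'; python3 -m jog '0 0 0.0025 0 0 0 0.8;0 0 0.0025 0 0 0 0.8;0 0 0.0025 0 0 0 0.8'|grep -E 'ee|ft';python3 -m jog '0 0 0.0025 0 0 0 0.8;0 0 0.0025 0 0 0 0.8;0 0 0.0025 0 0 0 0.8'|grep -E 'ee|ft'
```

```text
ee_pos: [504.4, 1.9, 76.5]
ft_force: [0.0, 0.8, -0.3]
ee_pos: [504.4, 1.9, 76.0]
ft_force: [0.3, -0.5, 1.4]
ee_pos: [504.5, 1.9, 76.0]
ft_force: [-2.8, -0.7, 7.5]
```

```bash
python3 -m jog '0 0 -0.003 0 0 0 0.8;0 0 -0.003 0 0 0 0.2;0 0 -0.003 0 0 0 -0.5;0 0 -0.003 0 0 0 -1;0 0 -0.003 0 0 0 -1;0 0 -0.15 0 0 0 -1;0 0 -0.3 0 0 0 -1;0 0 -0.45 0 0 0 -1'|grep -E 'ee|ft|wid'; python3 -c "
from h import *
for i in range(3): get_image('wrist')
m,T,im=snap('wrist'); cv2.imwrite('pics/sm.png',cv2.resize(im[150:300,200:440][:,:,::-1],None,fx=3.2,fy=3.2,interpolation=2))
near('small_disc',[504,2,63],63); go(446.3,-178.2,150,np.pi/2)"
```

```text
ee_pos: [504.0, 1.9, 166.2]
ft_force: [0.6, 0.7, -0.5]
width: 86.6
pred [318.6 203.1]
[318.3 203.1] [50.5 52.4] world [504.    1.8  63. ] diam 45.2
 pin [504.4   0.8  55.1] 0.87
 pin [389.8 109.2  -0.6] 0.78
 pin [527.6 141.2  -1.7] 0.62
shift [ 0.441 -0.835  0.072] turn [ 0.    -0.004  0.342] | yaw now 1.75 q6 -1.77 pos [503.5   1.9 164.3]
```

The small disc is centred at (504,1.8) at z 63 with the right size. Last is the washer.

```bash
python3 -m jog '0.441 -0.835 0.072 0 0 0.342 -1;0.441 -0.835 0.072 0 0 0.342 -1;0.441 -0.835 0.072 0 0 0.342 -1;0.441 -0.835 0.072 0 0 0.342 -0.1;0.441 -0.835 0.072 0 0 0.342 -0.1;0.441 -0.835 0.072 0 0 0.342 -0.1;0.441 -0.835 0.072 0 0 0.342 -0.1'|tail -2; python3 -c "
from h import *
for i in range(3): get_image('wrist')
near('clamp_washer',[446.3,-178.2,4],4); m,T,im=snap('wrist'); p=proj(m,T,[446.3,-178.2,14]).astype(int); print(p)
cv2.imwrite('pics/cw.png',cv2.resize(im[p[1]-50:p[1]+50,p[0]-60:p[0]+60][:,:,::-1],None,fx=5,fy=5,interpolation=2));go(446.3,-178.2,22.5,np.pi/2)"
```

```text
width: 59.1
grasp_force: 0.0
pred [317.  189.1]
[315.9 188.7] [39.8 43. ] world [ 445.9 -179.4    4. ] diam 43.0
 pin [ 452.9 -178.9   -1.8] 0.64
[317 191]
shift [ 0.006 -0.003  0.643] turn [-0.     0.     0.002] | yaw now 1.572 q6 -1.97 pos [ 447.6 -177.5  151.2]
```

View pics/cw.png

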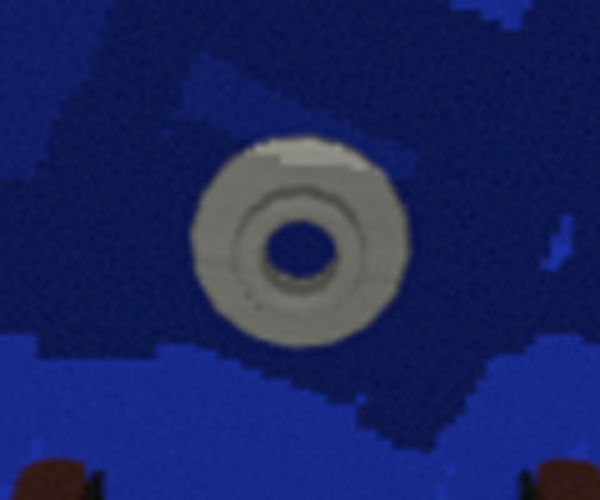

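The washer lies hub up, with its hub at (317,191), exactly where predicted.

```bash
python3 -m jog '0.007 -0.005 0.25 0 0 0 -0.1;0.007 -0.005 0.45 0 0 0 -0.1;0.007 -0.005 0.6 0 0 0 -0.1;0.007 -0.005 0.643 0 0 0 -0.1;0.007 -0.005 0.643 0 0 0 -0.1;0.007 -0.005 0.643 0 0 0 -0.1'|grep -E 'ee|ft|wid'; python3 -m jog '0 0 0 0 0 0 1;0 0 0 0 0 0 1;0 0 0 0 0 0 1;0 0 0 0 0 0 1;0 0 0 0 0 0 1;0 0 0 0 0 0 1'; python3 -m jog '0 0 -0.1 0 0 0 1;0 0 -0.3 0 0 0 1;0 0 -0.5 0 0 0 1;0 0 -0.7 0 0 0 1;0 0 -0.7 0 0 0 1;0 0 -0.7 0 0 0 1'|tail -2; python3 -c "
from h import *
for i in range(3): get_image('wrist')
z=get_obs()['ee_pos'][2]; near('clamp_washer',[446,-178.5,z-18.5],z-18.5); go(504,2,165,1.75)"
```

```text
ee_pos: [446.7, -179.4, 23.4]
ft_force: [0.1, 0.4, 0.3]
width: 48.2
t: 27.4
ee_pos: [446.4, -179.4, 23.3]
orientation: [0.0, 3.14, -0.001]
ft_force: [-0.8, 0.5, 7.9]
width: 24.3
grasp_force: 30.0
width: 24.6
grasp_force: 30.0
pred [318.5 249.5]
[318.6 244.2] [54.1 69.7] world [ 442.5 -178.4  142.7] diam 41.9
 pin [ 446.1 -178.3  134.7] 0.62
shift [-0.294  0.904 -0.019] turn [ 0.002 -0.004 -0.343] | yaw now 1.571 q6 -1.98 pos [ 445.2 -178.8  161.2]
```

```bash
python3 -m jog '-0.294 0.904 -0.03 0 0 -0.343 1;-0.294 0.904 -0.03 0 0 -0.343 1;-0.294 0.904 -0.03 0 0 -0.343 1;-0.294 0.904 -0.03 0 0 -0.343 1;-0.294 0.904 -0.03 0 0 -0.343 1;-0.294 0.904 -0.03 0 0 -0.343 1;-0.294 0.904 -0.03 0 0 -0.343 1;-0.294 0.904 -0.03 0 0 -0.343 1'|tail -2; python3 -c "
from h import *
for i in range(3): get_image('wrist')
o=get_obs()['ee_pos']; m,T,im=snap('wrist'); L=outline_of('clamp_washer','wrist'); M=L[0]['mask']; ys,xs=np.where(M); print(o.round(1),xs.min(),xs.max(),ys.min(),ys.max())
# near rim of flange (image top) and sides
e=ys.min(); c=xs[ys==e].mean(); print('near rim',ray(m,T,c,e-.5,o[2]-20).round(1),'side l',ray(m,T,xs.min()-.5,ys[xs==xs.min()].mean(),o[2]-19).round(1),'side r',ray(m,T,xs.max()+.5,ys[xs==xs.max()].mean(),o[2]-19).round(1))
go(504.2,2,95,1.75)"
```

```text
width: 24.9
grasp_force: 30.0
[504.5   0.7 168.4] 288 349 214 279
near rim [483.9  -4.  148.4] side l [496.7 -19.1 149.4] side r [490.3  16.8 149.4]
shift [0.001 0.005 0.368] turn [-0.     0.    -0.002] | yaw now 1.749 q6 -1.77 pos [504.7   1.  168.5]
```

```bash
python3 -m jog '0.002 0.005 0.12 0 0 0 1;0.002 0.005 0.22 0 0 0 1;0.002 0.005 0.275 0 0 0 1;0.002 0.005 0.285 0 0 0 1;0.002 0.005 0.305 0 0 0 1;0.002 0.005 0.325 0 0 0 1;0.002 0.005 0.335 0 0 0 1;0.002 0.005 0.335 0 0 0 1'|grep -E 'ee|ft'; python3 -m jog '0 0 0.02 0 0 0 1;0 0 0.04 0 0 0 1;0 0 0.05 0 0 0 1;0 0 0.055 0 0 0 1;0 0 0.055 0 0 0 1'|grep -E 'ee|ft'
```

```text
ee_pos: [504.2, 2.6, 101.6]
ft_force: [0.3, -0.3, -0.8]
ee_pos: [504.0, 2.6, 90.3]
ft_force: [-0.0, 0.6, -0.8]
```

```bash
python3 -m jog '0 -0.002 0.01 0 0 0 1;0 -0.002 0.016 0 0 0 1;0 -0.002 0.016 0 0 0 1'|grep -E 'ee|ft'; python3 -m jog '0 0 0.0025 0 0 0 1;0 0 0.0025 0 0 0 1;0 0 0.0025 0 0 0 1'|grep -E 'ee|ft'; python3 -m jog '0 0 0.0025 0 0 0 1;0 0 0.0025 0 0 0 1;0 0 0.0025 0 0 0 1'|grep -E 'ee|ft'
```

```text
ee_pos: [504.1, 2.2, 87.1]
ft_force: [0.3, 0.4, -1.2]
ee_pos: [504.2, 2.2, 86.8]
ft_force: [-0.3, 0.4, 0.3]
ee_pos: [504.3, 2.2, 86.3]
ft_force: [-0.5, -0.3, 0.3]
```

```bash
python3 -m jog '0 0 0.0025 0 0 0 1;0 0 0.0025 0 0 0 1;0 0 0.0025 0 0 0 1'|grep -E 'ee|ft'; python3 -m jog '0 0 0.0025 0 0 0 1;0 0 0.0025 0 0 0 1;0 0 0.0025 0 0 0 1'|grep -E 'ee|ft'
```

```text
ee_pos: [504.3, 2.2, 86.3]
ft_force: [-1.8, -0.1, 8.1]
ee_pos: [504.3, 2.2, 86.2]
ft_force: [-3.0, -0.3, 12.7]
```

Contact is at the expected height. I release, lift and move clear.

```bash
python3 -m jog '0 0 -0.004 0 0 0 1;0 0 -0.004 0 0 0 0.6;0 0 -0.004 0 0 0 0;0 0 -0.004 0 0 0 -0.2;0 0 -0.004 0 0 0 -0.2;0 0 -0.15 0 0 0 -0.2;0 0 -0.3 0 0 0 -0.2;0 0 -0.45 0 0 0 -0.2'|grep -E 'ee|ft|wid'; python3 -c "
from h import *
for i in range(3): get_image('wrist')
m,T,im=snap('wrist'); a=cv2.resize(im[150:300,220:420],None,fx=3,fy=3,interpolation=2)
near('clamp_washer',[504,2,67],67)
m,T,s=snap('scene'); p=proj(m,T,[504,2,50]).astype(int); print(p); b=cv2.resize(s[p[1]-60:p[1]+60,p[0]-22:p[0]+22],(165,450),interpolation=2)
cv2.imwrite('pics/fin.png',cv2.hconcat([a,b])[:,:,::-1])"
```

```text
ee_pos: [503.8, 2.2, 175.9]
ft_force: [0.4, 0.1, -0.7]
width: 52.8
pred [318.3 201.2]
[318.7 201.4] [45.5 47.6] world [504.1   2.4  67. ] diam 41.9
 pin [511.5   3.7  61.7] 0.81
[315 186]
```

View pics/fin.png

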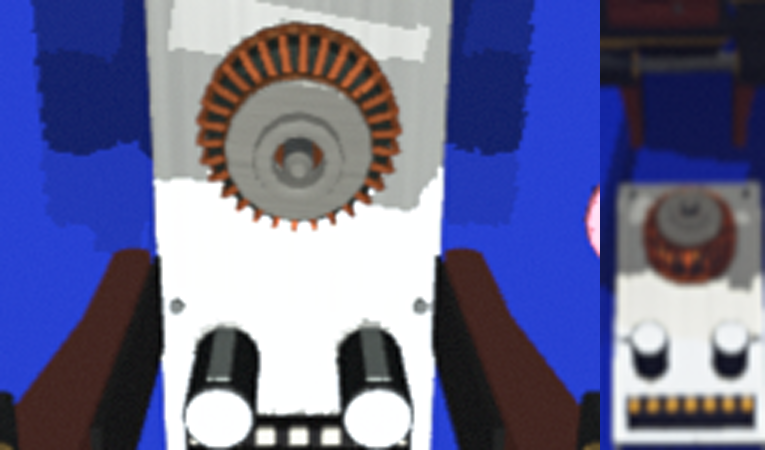

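The washer sits flat, hub up and threaded, centred on the stack (stud tip at crop (299,160)), and the gripper is clear. I hand the job in.

```bash
python3 -c "
from workcell import *; print(get_obs()['t']); print(close_job())"
```

```text
33.35
the job is handed in; nothing more can be done
None
```

The wide disc, choke, small disc and clamp washer (hub up) are stacked flat and centred on the stud in that order, the choke was lowered into place, and the job was handed in at 33 s with the gripper clear; the verdict was not shown.

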